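Float test of a counterbalanced cuff press

TASK

Do the float test on the tailor's (cold) cuff press: working only by the orange grip tab of its lever, raise the press head off its blue pad and keep it floating with its pointer within the width of the red clip on the scale for six seconds. The head never settles by itself, so it has to be steadied with the lever all the time. Then lower it onto the pad without letting it bang on either stop, let go of the lever and leave everything at rest; do not touch the head itself and leave the other things on the table alone.

Things in the scene. Friction and masses are not known exactly. Their poses are not given: they have to be found in the camera images.
- press: Grey press frame, bolted down; base plate 130 x 470 x 20 mm. Origin on the table directly under the axle. Own x runs along the axle (away from the robot at yaw 0), own y from the lever grip (-y) to pad and head plate (+y), z up. Place and yaw vary. Blue pad centred at own y = +200 mm, top 77 mm high. White scale bar along y at own x = +20 mm, top 325 mm high, on posts at own (+54, +-75) mm.
- axle (a point): Middle of the axle, 150 mm above the table; rocker and lever both turn about this line. Rocker with head, nominal: 4.35 kg, inertia 0.100 kg m2, toppling torque 0.60 N m times sin(rocker angle), damping 0.02 N m s/rad, dry friction 0.002 N m. The true mass, inertia and toppling torque are all 0.9 to 1.3 times that.
- rocker (a joint): Angle of the rocker (carries the head) about the press's own x, rad. 0 = mast upright, its balance point; positive lifts the head plate off the pad and leans the mast to -y. Stops: -0.25 (shut on the pad, the start) and +0.30 (fully open). Top-heavy: away from 0 it topples further.
- head: The head, fixed on the rocker: aluminium plate 120 x 160 x 25 mm at own y = +200 mm, dark steel counterweight of 70 mm diameter at -130 mm, mast with a brass bob of 60 mm diameter, black pointer on top. Origin on the axle, z along the mast. The robot must not touch it.
- pointer (a point): Point on the black pointer (6 mm wide), on the mast line 190 mm from the axle; the pointer ends at 203 mm. At rocker angle a it lies at -190 sin(a) mm along the press's own y.
- mark (a point): Middle of the red clip (30 mm wide along the press's y) on the scale bar, given in the pointer's plane, 340 mm above the table; axes as the press's. The pointer reads right when it is within +-15 mm of this point along the press's y. The clip sits -28 to +20 mm from the axle along the press's own y.
- lever (a joint): Lever angle relative to the rocker, rad, range +-0.75, 0 = spring relaxed. Rocker + lever = lever angle against the press: 0 level, positive grip down. Only a spring links them: torque on the rocker 0.40 N m/rad nominal times this angle, damping 0.04 N m s/rad. It is weaker than the toppling: no fixed lever position keeps the head floating. Lever balanced, 0.38 kg, 0.007 kg m2.
- grip (a point): Pinch point of the orange grip tab, an upright slab 36 x 16 x 60 mm (thin along the press's y), top 22 mm above this point, on a stiff hinge 30 mm below it. Hinge at own x = -103 mm, 220 mm from the axle on the -y side, on a sleeve that slides +-12 mm along the lever. Starts upright, point about 234 mm high; down lifts the head. The lever arm is 38 mm off towards +x.
- spool: Blue thread spool, 56 mm diameter, 60 mm tall, upright; origin under its middle. Leave alone.
- jar: Glass button jar with yellow cap, 72 mm diameter, 85 mm tall; origin under its middle. Leave alone.
- tape: Yellow round tape-measure case, 70 mm diameter, 22 mm thick, lying flat; origin under its middle. Leave alone.

How it is judged:
On the way, in this order (a step that is already met when the one before it is completed fails the run):
1. the head floats with the pointer within the clip's width for 6 s (y of pointer in the frame of mark between -0.015 and 0.015 m), for 6 s.
2. the head is shut on its pad again (value of joint rocker below -0.22 rad), for 0.3 s.
At the end, for the whole second after the job is handed in: After the 6 s float (pointer within 15 mm of the clip's middle), the head is shut (rocker angle below -0.22 rad), rocker and lever are at rest, and spool, jar and tape are within 20 mm of where they were (value of joint rocker below -0.22 rad and velocity of joint rocker between -0.05 and 0.05 rad/s and velocity of joint lever between -0.15 and 0.15 rad/s and distance of each of spool, jar, tape from where it was at the start of the episode below 0.02 m); the robot touches nothing.
It fails at once if the head bangs on the pad (over 0.4 rad/s on arrival) (value of joint rocker below -0.22 rad and velocity of joint rocker below -0.4 rad/s).
It fails at once if the head bangs on its open stop (over 0.4 rad/s on arrival) (value of joint rocker above 0.27 rad and velocity of joint rocker above 0.4 rad/s).
It fails at once if the robot touches the head (contact force between any of the fingers, the arm and head above 0.5 N).
It fails at once if a bystander is disturbed (distance of any of spool, jar, tape from where it was at the start of the episode above 0.03 m).
It also fails if it takes over 61 s, if anything falls off the work surface, if the arm or the gripper's body presses on something with over 40 N, if the wrist force passes 120 N, or if a joint passes its speed limit or range.

ROBOT

A 7-joint arm with a two-finger parallel gripper is mounted at the origin on the work surface. World frame = base frame: x ahead of the robot, y to its left, z up, the work surface at z = 0. Lengths are in m, angles in rad, forces in N, time in s.
With the tool pointing down it reaches from about 0.4 to 0.85 m from the base axis. Payload 10.4 kg.
Tool frame: the origin (TCP) lies at the very end of the fingers, on their centre line; the grasp point (between the pads) lies 19 mm behind it (manip.grip_point_offset is the distance from the TCP to the grasp point, in m); z points along the fingers, y is the line along which they close (so a half turn about z gives the same grasp; the last joint's range is limited). The gripper opens to 85 mm and grips with 20 to 120 N. Pads are 22 mm wide; open, the fingers measure 114 mm over their backs; the gripper's body (76 mm by 85 mm) begins 54 mm behind the grasp point. The pads swing forward as they close: fully open they stand 13 mm farther back than shut.
Start: joints at [-1.333, 0.332, -0.065, 1.46, 0.022, 1.35, -0.088], TCP at [0.161, 0.604, 0.231] pointing down, gripper open.
Joint ranges: [-2.6, 2.6], [-0.5, 2.12], [-1.47, 1.34], [0.16, 2.42], [-1.27, 4.41], [0.06, 2.06], [-2.6, 2.6]. Speed limits (rad/s): [2.22, 2.22, 2.79, 2.79, 3.14, 3.14, 3.14].

INTERFACE

Orientations are given as a unit quaternion [x, y, z, w].
In Python, from workcell import manip gives the robot as it stands. The module is installed in compiled form; this text tells all that it offers.
- The arm moves only by the tool step_arm, never from a script. Its argument "moves" is a list of rows, each a list of 7 numbers: the closure, from 0 (fully open) to 1 (shut), then the shift along the world's x, y, z in mm, then the turn, a rotation vector about the world's x, y, z in rad. In form: [[grip, tx, ty, tz, ax, ay, az], ...]. A call has 1 to 10 rows; each row is the pose to reach, as a shift and turn from the pose commanded when the call began; what a row does not reach only later rows make up. A row lasts 1/10 s, in which the tool goes at most 50 mm and 8.59 degrees, less where a joint would pass 70% of its speed; a pose out of reach is approached as far as the arm can. A call with a gripper value outside its range is refused whole. The fingers move at their own pace and stop on an object; "grip_force" is the grip in N (left out, the last holds). Time passes only in rows, so rows that repeat a pose let the fingers close. It gives the time, the measured TCP pose, the force, the opening and the grip force at its end, in the units of the state.
- manip.get_obs(): the state, without advancing time (a new reading comes with each control period).
- manip.camera(name): name is "side" or "top"; returns a dict with "image" (400x640x3 uint8, blue, green, red), "K" (3x3 intrinsics, pixels), "dist_coeffs" ([k1, k2, p1, p2, k3] as OpenCV has them; the pictures are not rectified), "rvec" (rotation vector, rad) and "tvec" (3), from world to camera coordinates, as OpenCV has them. Camera axes: x right, y down, z forward; pixel columns grow to the right and rows downward; lengths in m; the calibration is good to about 2 mm. A picture is of the moment at which its call begins. There is no depth.
- manip.hand_in(): hands the job in; it is judged then, once.
The state is a dict: "clock": time; "joint_pos": joint angles; "joint_velocities": joint speeds; "tau": joint torques, N m; "position": TCP position; "ee_rot": TCP orientation; "ft_force": force on the tool from outside, world axes, zero at the start; "torque": the same for the moment, N m; "grip_width": opening from 0.0 (shut) to 1.0 (fully open); "grasp_force": force on a finger pad.
Only numpy, scipy, OpenCV 4.12 (cv2) and the standard library are available. Lean on these libraries where they do the work, as an engineer would, in place of code of your own. Each camera call takes 0.05 s, during which the arm holds its last target. There are 200 camera calls.

## Working session

There is one attempt and no reset: what is moved stays moved. The work goes in short steps, Python scripts to look and compute and a tool call to move; the robot and the scene stay as the last step left them, time stands still between calls to the robot, and variables do not carry over. Pictures are saved under pics/ and viewed, at most 10 in all, crops included, and the job is handed in when it is done.

Besides the shell and the picture viewer there is one more tool, called after "Call:" as name([rows], argument=value, ...), one row to a line, values as JSON. step_arm: Moves the arm, as the interface text tells. Its arguments: {"type":"object","properties":{"moves":{"type":"array","items":{"type":"array","items":{"type":"number"}}},"grip_force":{"type":"number"}},"required":["moves"]}

```bash
mkdir -p pics; python3 - <<'E'
from workcell import manip
import cv2,numpy as np
for n in("side","top"):
    c=manip.camera(n);cv2.imwrite(f"pics/{n}0.png",c["image"])
    R=cv2.Rodrigues(np.array(c["rvec"],float))[0];print(n,np.round(-R.T@np.array(c["tvec"]).ravel(),3),np.round(R,2).tolist(),np.round(c["K"],1).tolist(),c["dist_coeffs"])
o=manip.get_obs();print(o, manip.grip_point_offset)
E
```

```text
side [ 0.063 -0.669  1.156] [[0.84, -0.54, 0.0], [-0.4, -0.63, -0.66], [0.36, 0.56, -0.75]] [[417.2, 0.0, 317.4], [0.0, 417.2, 195.4], [0.0, 0.0, 1.0]] [-0.09830812  0.          0.          0.          0.        ]
top [0.322 0.05  1.443] [[0.02, -1.0, 0.0], [-0.98, -0.02, -0.18], [0.18, 0.0, -0.98]] [[446.6, 0.0, 318.1], [0.0, 446.6, 196.5], [0.0, 0.0, 1.0]] [-0.00383342  0.          0.          0.          0.        ]
{'clock': 0.1, 'joint_pos': array([-1.3325824 ,  0.332789  , -0.06470842,  1.46081849,  0.0216192 ,
        1.34990068, -0.08849658]), 'joint_velocities': array([ 0.00170337, -0.00154045, -0.00051105, -0.00051631,  0.00106128,
        0.00097116, -0.00112369]), 'tau': array([ 1.62274235e-03, -6.26747632e+01,  4.94099397e-02, -3.92425525e+01,
        1.62354915e-02,  7.05524697e-03, -3.68794019e-05]), 'position': array([0.16108814, 0.60355441, 0.23062635]), 'ee_rot': array([ 1.30020786e-01,  9.91511081e-01, -6.08064694e-04, -4.43915735e-05]), 'ft_force': array([0.12692169, 0.94986572, 0.69279239]), 'torque': array([-0.03732075, -0.0011074 , -0.00750286]), 'grasp_force': 0.0, 'grip_width': 1.001839119182902} 0.0187
```

View pics/side0.png

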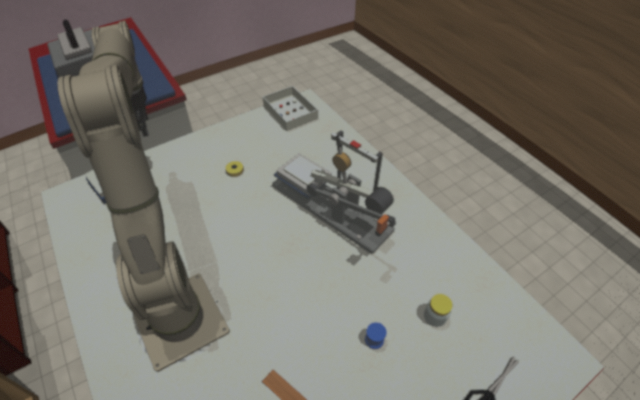

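View pics/top0.png

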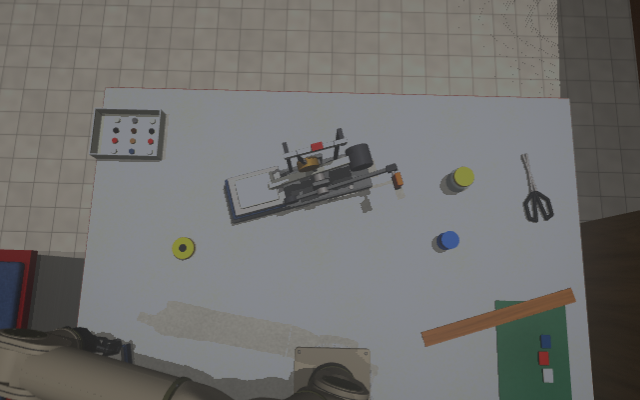

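The side view shows the press at about (340,195), with the orange tab at (383,222) and the red clip at (355,145). In the top view the tab is at (397,180) and the clip at (317,147). Next I'll take an enlarged view with colour masks.

```bash
cat > h.py <<'E'
from workcell import manip
import cv2,numpy as np
class Cam:
    def __init__(s,c):
        s.im=c["image"];s.K=np.array(c["K"],float);s.d=np.array(c["dist_coeffs"],float);s.rv=np.array(c["rvec"],float).ravel();s.t=np.array(c["tvec"],float).ravel()
        s.R=cv2.Rodrigues(s.rv)[0];s.C=-s.R.T@s.t
    def ray(s,p):
        q=cv2.undistortPoints(np.array([[p]],float),s.K,s.d)[0,0]
        v=s.R.T@np.array([q[0],q[1],1.]);return v/np.linalg.norm(v)
    def onz(s,p,z):
        v=s.ray(p);return s.C+v*(z-s.C[2])/v[2]
    def px(s,P): return cv2.projectPoints(np.array(P,float).reshape(-1,3),s.rv,s.t,s.K,s.d)[0][:,0]
def cross(a,pa,b,pb):
    u,v=a.ray(pa),b.ray(pb);k=np.linalg.lstsq(np.c_[u,-v],b.C-a.C,rcond=None)[0]
    P,Q=a.C+k[0]*u,b.C+k[1]*v;return (P+Q)/2,np.linalg.norm(P-Q)
def blob(im,lo,hi,box):
    h=cv2.cvtColor(im,cv2.COLOR_BGR2HSV);m=cv2.inRange(h,lo,hi);x0,y0,x1,y1=box
    k=np.zeros_like(m);k[y0:y1,x0:x1]=m[y0:y1,x0:x1]
    n,l,s,c=cv2.connectedComponentsWithStats(k);
    if n<2:return None,0,None
    i=1+s[1:,4].argmax();return c[i],s[i,4],s[i,:4]
E
python3 - <<'E'
from h import *
S=Cam(manip.camera("side"));T=Cam(manip.camera("top"))
B={"S":(260,120,410,260),"T":(215,120,415,230)}
red=((0,150,90),(6,255,255));org=((7,130,90),(16,255,255));
r={}
for n,c in(("S",S),("T",T)):
    for k,m in(("red",red),("org",org)):
        r[n,k]=blob(c.im,*m,B[n]);print(n,k,r[n,k])
for k in("red","org"): print(k,cross(S,r["S",k][0],T,r["T",k][0]))
a=cv2.resize(S.im[120:260,255:415],None,fx=5,fy=4.2857,interpolation=2)
cv2.imwrite("pics/s1.png",cv2.resize(S.im[125:255,255:415],None,fx=4.6,fy=4.6,interpolation=cv2.INTER_CUBIC))
cv2.imwrite("pics/t1.png",cv2.resize(T.im[120:230,215:415],None,fx=4,fy=4,interpolation=cv2.INTER_CUBIC))
E
```

```text
S red (array([354.58333333, 143.91666667]), np.int32(12), array([353, 142,   5,   4], dtype=int32))
S org (array([382.58181818, 219.72727273]), np.int32(55), array([378, 216,  10,   9], dtype=int32))
T red (array([315.76315789, 146.34210526]), np.int32(38), array([312, 144,   9,   7], dtype=int32))
T org (array([398.29824561, 178.54385965]), np.int32(57), array([395, 173,   8,  12], dtype=int32))
red (array([0.66016821, 0.06193327, 0.3275955 ]), np.float64(0.0005261760083288568))
org (array([ 0.59784371, -0.16555499,  0.2492102 ]), np.float64(0.00011603958924068725))
```

View pics/s1.png

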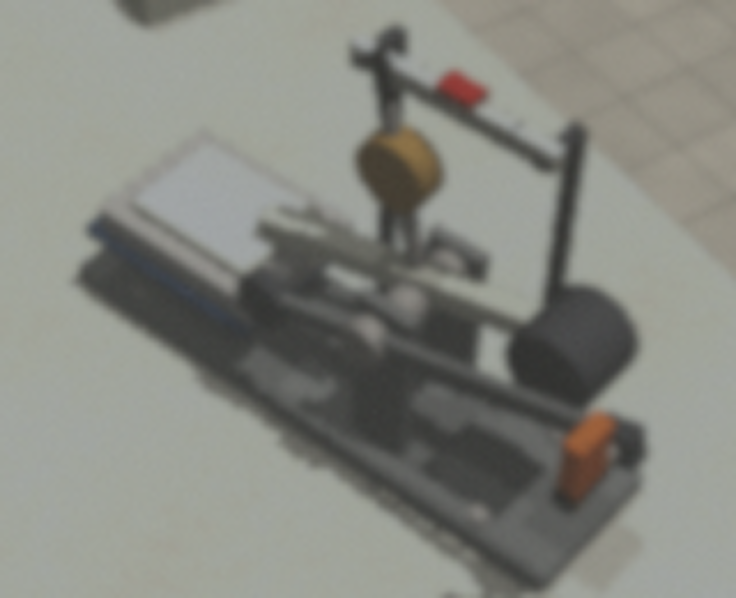

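View pics/t1.png

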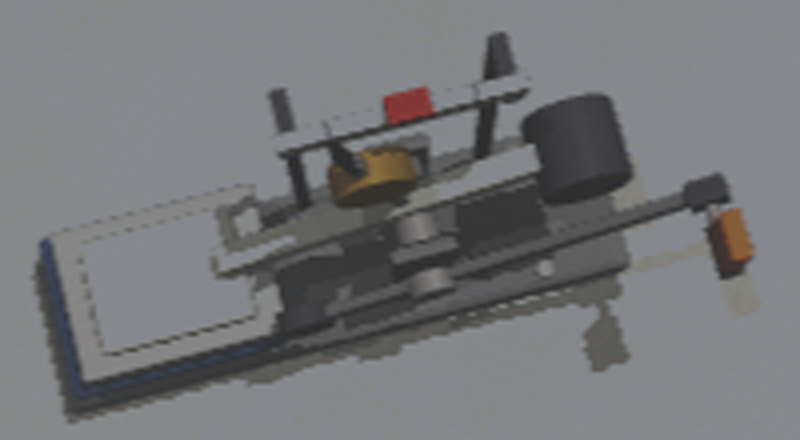

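The close-ups show the tab's top face centred at crop (735,237), which is top pixel (398.7,179.2). The clip is at (317,146) and the brass bob at (308,164), which makes it the best tracking mark. I'll solve the press pose from the bob, tab and clip, and check the bob's centroid noise.

```bash
cat >> h.py <<'E'
def bob(im,box):
    x0,y0,x1,y1=box;h=cv2.cvtColor(im[y0:y1,x0:x1],cv2.COLOR_BGR2HSV).astype(float)
    w=np.clip((h[...,1]-90)/60,0,1)*((h[...,0]>12)&(h[...,0]<27))*np.clip((h[...,2]-45)/30,0,1)
    ys,xs=np.mgrid[y0:y1,x0:x1];s=w.sum()
    return np.array([(w*xs).sum(),(w*ys).sum()])/s,s
TB=(285,145,335,180);SB=(325,145,360,175)
E
python3 - <<'E'
from h import *
from scipy.optimize import fsolve
S=Cam(manip.camera("side"));Ts=[Cam(manip.camera("top")) for _ in range(4)];T=Ts[0]
print([np.r_[bob(t.im,TB)].round(2).tolist() if 0 else (bob(t.im,TB)[0].round(2),round(bob(t.im,TB)[1],1)) for t in Ts]); print(bob(S.im,SB))
h=cv2.cvtColor(T.im,cv2.COLOR_BGR2HSV);print(h[158:170:2,296:322:2,0].tolist(),h[158:170:2,296:322:2,1].tolist())
b=cross(S,bob(S.im,SB)[0],T,bob(T.im,TB)[0]);print("bob",b)
pt=lambda x,y:np.array([215+x/4-.4,120+y/4-.4])
tab=T.onz(pt(735,237),.256);print("tab",tab)
r=(b[0][2]-.15)/np.cos(.25);yb=r*np.sin(.25);print("r",r)
f=lambda ps:ps
v=b[0][:2]-tab[:2];o=np.array([.103,.213+yb]);yaw=np.arctan2(v[1],v[0])-np.arctan2(o[1],o[0]);print("yaw tab-bob",yaw,"len",np.hypot(*v),np.hypot(*o))
e=[T.onz(pt(*p),.325) for p in((283,148),(525,85))];d=e[1]-e[0];print("yaw bar",np.arctan2(d[0],-d[1]),np.hypot(*d[:2]))
e=[T.onz(pt(*p),.0) for p in((75,420),(628,268))];d=e[1]-e[0];print("yaw base",np.arctan2(d[0],-d[1]),np.hypot(*d[:2]))
for R in(yaw,.27):
    M=np.array([[np.cos(R),-np.sin(R)],[np.sin(R),np.cos(R)]])
    O=(tab[:2]-M@[-.103,-.213]);O2=b[0][:2]-M@[0,yb];print("O",O,O2)
    clip=T.onz(pt(408,104),.329);print("clip own",M.T@(clip[:2]-O),M.T@(clip[:2]-O2))
    for q in((278,93),(497,38)):print("post",M.T@(T.onz(pt(*q),.335)[:2]-O2))
E
```

```text
[(array([310.02, 161.85]), np.float64(53.3)), (array([310.05, 161.86]), np.float64(53.5)), (array([310.03, 161.88]), np.float64(53.3)), (array([310.01, 161.86]), np.float64(53.4))]
(array([344.12155809, 158.03626595]), np.float64(24.816666666666666))
[[110, 120, 90, 120, 18, 19, 18, 17, 18, 18, 17, 120, 105], [109, 120, 105, 120, 0, 17, 19, 19, 18, 18, 18, 15, 90], [120, 17, 18, 150, 120, 17, 20, 19, 18, 18, 18, 16, 0], [110, 17, 17, 17, 19, 18, 21, 20, 18, 18, 18, 18, 30], [120, 18, 18, 17, 19, 18, 16, 15, 17, 17, 15, 17, 30], [120, 17, 17, 17, 15, 17, 13, 17, 13, 15, 17, 34, 30]] [[12, 10, 6, 9, 55, 135, 94, 116, 117, 122, 98, 5, 10], [15, 11, 11, 5, 3, 84, 135, 134, 131, 122, 113, 33, 5], [6, 92, 94, 6, 10, 49, 135, 135, 130, 124, 114, 44, 7], [7, 75, 80, 79, 35, 127, 133, 135, 130, 125, 109, 83, 4], [3, 66, 84, 108, 125, 111, 49, 45, 42, 42, 37, 38, 10], [3, 54, 104, 69, 46, 42, 42, 41, 42, 38, 28, 14, 12]]
bob (array([0.63436143, 0.07655475, 0.27080717]), np.float64(0.002621367682864231))
tab [ 0.5953705  -0.16443598  0.256     ]
r 0.12468327309002361
yaw tab-bob 0.23925848684628592 len 0.24412460969302677 0.2647081892390944
yaw bar 0.2890410194802116 0.16273959334046814
yaw base 0.2969862223363003 0.4690543237748473
O [0.64495921 0.06690567] [0.64167166 0.04658633]
clip own [ 0.01445477 -0.01072609] [0.022464   0.00823534]
post [0.04568743 0.08898533]
post [ 0.05188768 -0.05727105]
O [0.63782511 0.06832056] [0.64258933 0.04682518]
clip own [ 0.0206165  -0.01443183] [0.02175838 0.00755556]
post [0.04745282 0.08755358]
post [ 0.0491547  -0.05882427]
```

The posts put the axle's y at about 0.061 and the yaw at about 0.29. The clip is at own y ≈ −6.5 mm, so the target angle is about +0.034 rad. The tab is at (0.596, −0.165). Moving there now.

Call:
step_arm([
  [0,29,-35,19,0,0,-0.13],
  [0,58,-70,38,0,0,-0.26],
  [0,87,-105,57,0,0,-0.39],
  [0,116,-140,76,0,0,-0.52],
  [0,145,-175,95,0,0,-0.65],
  [0,174,-210,114,0,0,-0.78],
  [0,203,-245,133,0,0,-0.91],
  [0,232,-280,152,0,0,-1.04],
  [0,261,-315,171,0,0,-1.17],
  [0,290,-350,190,0,0,-1.3],
])

```text
clock: 1.45
position: [0.4519, 0.2521, 0.4225]
ee_rot: [0.705, 0.709, 0.0, -0.0]
ft_force: [1.3, 1.1, -0.3]
grip_width: 1.001
grasp_force: 0.0
```

Call:
step_arm([
  [0,10,-42,0,0,0,-0.13],
  [0,20,-84,0,0,0,-0.26],
  [0,30,-126,0,0,0,-0.39],
  [0,40,-168,0,0,0,-0.52],
  [0,50,-210,0,0,0,-0.65],
  [0,65,-252,0,0,0,-0.78],
  [0,85,-294,0,0,0,-0.91],
  [0,110,-336,-10,0,0,-1.04],
  [0,130,-380,-30,0,0,-1.17],
  [0,145,-419,-60,0,0,-1.29],
])

```text
clock: 2.45
position: [0.5963, -0.1645, 0.3638]
ee_rot: [0.99, 0.142, 0.001, 0.001]
ft_force: [1.0, 0.9, -0.2]
grip_width: 1.0
grasp_force: 0.0
```

Call:
step_arm([
  [0,0,0,-40,0,0,0],
  [0,0,0,-80,0,0,0],
  [0,0,0,-115,0,0,0],
  [0,0,0,-138,0,0,0],
  [0,0,0,-148,0,0,0],
  [0,0,0,-148,0,0,0],
])

```text
clock: 3.05
position: [0.5947, -0.1621, 0.2147]
ee_rot: [0.989, 0.145, -0.001, -0.0]
ft_force: [-0.4, -0.5, 1.4]
grip_width: 1.0
grasp_force: 0.0
```

```bash
python3 - <<'E'
from h import *
S=manip.camera("side")["image"];T=manip.camera("top")["image"]
a=cv2.resize(S[140:265,300:420],None,fx=3.3,fy=3.3,interpolation=2);b=cv2.resize(T[110:235,285:405],None,fx=3.3,fy=3.3,interpolation=2)
cv2.imwrite("pics/g1.png",np.hstack([a,b]))
o=manip.get_obs();print(o["position"],o["ft_force"],o["joint_pos"])
E
```

```text
[ 0.59562244 -0.16253121  0.21680273] [-0.03786896 -0.43206206 -0.00257164] [-0.39287903  0.38798482  0.76398383  1.53968164 -0.27358309  1.3223979
 -0.87893908]
```

View pics/g1.png

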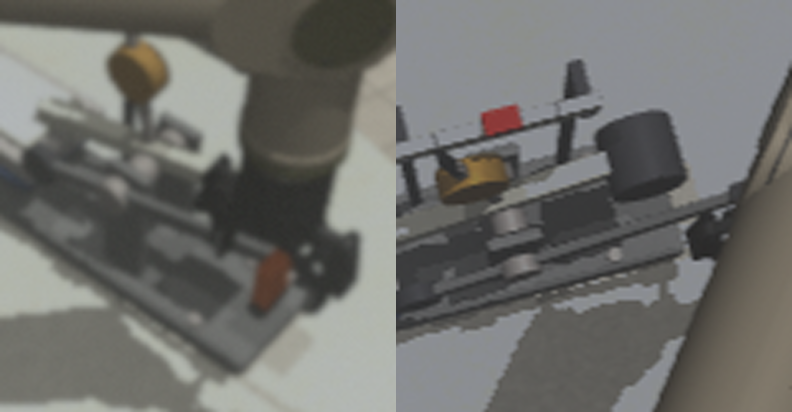

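The tab sits between the two finger pads at (270,280) in the left crop, and the bob stays visible from the top. Closing the gripper.

Call:
step_arm([
  [0.4,0,0,0,0,0,0],
  [0.7,0,0,0,0,0,0],
  [0.95,0,0,0,0,0,0],
  [0.95,0,0,0,0,0,0],
  [0.95,0,0,0,0,0,0],
  [0.95,0,0,0,0,0,0],
], grip_force=40)

```text
clock: 3.75
position: [0.5951, -0.1624, 0.2156]
ee_rot: [0.989, 0.145, 0.0, 0.0]
ft_force: [0.8, -0.6, 0.5]
grip_width: 0.182
grasp_force: 44.0
```

```bash
cat >> h.py <<'E'
def hull(im,box=TB):
    x0,y0,x1,y1=box;c=cv2.resize(im[y0:y1,x0:x1],None,fx=6,fy=6,interpolation=cv2.INTER_CUBIC)
    h=cv2.cvtColor(c,cv2.COLOR_BGR2HSV);m=cv2.inRange(h,(12,62,40),(27,255,255))
    n,l,s,_=cv2.connectedComponentsWithStats(m);keep=np.zeros_like(m)
    for i in range(1,n):
        if s[i,4]>150: keep[l==i]=255
    p=cv2.convexHull(cv2.findNonZero(keep));M=cv2.moments(p)
    return np.array([M["m10"],M["m01"]])/M["m00"]/6-.417+[x0,y0],M["m00"]/36
E
python3 - <<'E'
from h import *
for _ in range(3):
    T=manip.camera("top")["image"];print(*hull(T),*bob(T,TB))
o=manip.get_obs();print(o["clock"],o["position"],o["ft_force"],o["grip_width"],o["ee_rot"])
c=Cam(manip.camera("top"));ps=.29;ex=np.array([np.cos(ps),np.sin(ps),0]);ey=np.array([-np.sin(ps),np.cos(ps),0])
pt=lambda x,y:np.array([215+x/4-.4,120+y/4-.4])
posts=[c.onz(pt(*q),.335) for q in((278,93),(497,38))];mid=sum(posts)/2;O=mid-.054*ex;O[2]=0;print("posts",[((p-mid)@ey) for p in posts],"O",O)
tab=np.array([.5955,-.164,0]);print("tab own",(tab-O)@ex,(tab-O)@ey);clip=c.onz(pt(408,104),.329);print("clip",(clip-O)@ex,(clip-O)@ey)
for r in(.115,.125,.13):
    print(r,[c.px(O+[0,0,.15]+r*(-np.sin(a)*ey+[0,0,np.cos(a)]))[0].round(2).tolist() for a in(-.25,-.1,.03,.15)])
for a in (-.25,.034): print("tip",c.px(O+[0,0,.15]+.203*(-np.sin(a)*ey+[0,0,np.cos(a)]))[0])
E
```

```text
[307.3915699  162.69320603] 198.63888888888889 [309.98856111 161.88801927] 55.36666666666666
[307.40580271 162.69822908] 198.05555555555554 [310.03546529 161.86874811] 54.983333333333334
[307.40248947 162.67501707] 197.08333333333334 [310.05331718 161.86579824] 55.016666666666666
3.9 [ 0.59512426 -0.16239895  0.21553802] [ 0.34577098 -0.32667341  0.3574742 ] 0.1800248354755057 [9.89456285e-01 1.44831729e-01 1.23081689e-04 1.25848068e-04]
posts [np.float64(0.07319130840533632), np.float64(-0.07319130840533632)] O [0.63356642 0.05811213 0.        ]
tab own -0.09999037055420065 -0.20195241032991246
clip 0.027323750015936156 -0.006276863847688509
0.115 [[306.95, 165.4], [312.96, 163.54], [318.25, 162.1], [323.11, 160.94]]
0.125 [[305.99, 164.74], [312.57, 162.7], [318.37, 161.12], [323.7, 159.85]]
0.13 [[305.5, 164.4], [312.37, 162.27], [318.43, 160.62], [323.99, 159.3]]
tip [297.90334939 159.17988376]
tip [319.65557198 152.80774209]
```

```bash
cat > c.py <<'E'
# usage: c.py nrows nimg [a_target T]   -> filter over the last plan, look, plan the next rows
from h import *
import sys,json,os
from scipy.linalg import expm,solve_discrete_are
CC,DD,U0,SL,RR=.4,.2,307.40,42.4,210.
L_=lambda d:np.arcsin(np.sin(-.25)+d/RR)
D_=lambda L:RR*(np.sin(L)-np.sin(-.25))
def pose(d): # integer mm world shift from the grasp pose, along the lever's arc
    s=RR*(np.cos(L_(d))-np.cos(.25));return np.array([round(s*np.sin(.29)),round(-s*np.cos(.29)),-round(d)])
def adv(x,L0,L1,T):
    a,w,p1,p2,b=x;n=max(1,int(round(T/.005)));h=T/n;Ld=(L1-L0)/T
    for i in range(n):
        L=L0+(L1-L0)*(i+.5)/n+b
        acc=p1*np.sin(a)+p2*(L-a)+CC*(Ld-w)-DD*w-.02*np.tanh(w/.01)
        w+=h*acc;a+=h*w
        if a<=-.25:a=-.25;w=max(w,0)
    return np.array([a,w,p1,p2,b])
def predict(x,P,L0,L1,T):
    y=adv(x,L0,L1,T);F=np.zeros((5,5))
    for j,e in enumerate((1e-4,1e-4,1e-3,1e-3,1e-4)):
        z=x.copy();z[j]+=e;F[:,j]=(adv(z,L0,L1,T)-y)/e
    return y,F@P@F.T+np.diag([1e-6,4e-4,.003,.001,4e-6])*T
def ref(tr,t):
    a0,a1,T=tr;s=np.clip(t/T,0,1);d=a1-a0
    return a0+d*(10*s**3-15*s**4+6*s**5),d/T*30*(s**2-2*s**3+s**4),d/T**2*(60*s-180*s**2+120*s**3)
f="st.json"
if os.path.exists(f):
    s=json.load(open(f));x=np.array(s["x"]);P=np.array(s["P"])
else:
    s=dict(d=0.,plan=[],tr=[-.25,-.25,1.],t=0.,clock=manip.get_obs()["clock"]);x=np.array([-.25,0,6.,3.6,0]);P=np.diag([1e-6,1e-6,1.,.2,4e-4])
o=manip.get_obs();dt=o["clock"]-s["clock"]
if abs(dt-.1*len(s["plan"]))>.02: print("CLOCK MISMATCH",dt,len(s["plan"]))
for d in s["plan"]:
    x,P=predict(x,P,L_(s["d"]),L_(d),.1);s["d"]=d
s["t"]+=dt
N,NI=int(sys.argv[1]),int(sys.argv[2])
for _ in range(NI):
    im=manip.camera("top")["image"];c,A=hull(im);z=-.25+(c[0]-U0)/SL
    inn=z-x[0]
    if abs(inn)<.15:
        S=P[0,0]+.003**2;K=P[:,0]/S;x=x+K*inn;P=P-np.outer(K,P[0]);x[2]=np.clip(x[2],4,9);x[3]=np.clip(x[3],2.4,5)
    print(f"z {z:.4f} inn {inn:+.4f} A {A:.0f}",end=" | ")
    x,P=predict(x,P,L_(s["d"]),L_(s["d"]),.05);s["t"]+=.05
cv2.imwrite("last.png",im)
if len(sys.argv)>3: s["tr"]=[ref(s["tr"],s["t"])[0],float(sys.argv[3]),float(sys.argv[4])];s["t"]=0.
p1,p2=x[2],x[3]
A=np.array([[0,1,0],[p1-p2,-CC-DD,p2],[0,0,0]]);M=np.zeros((4,4));M[:3,:3]=A;M[:3,3]=[0,CC,1];E=expm(M*.1) # input = L rate
Ad,Bd=E[:3,:3],E[:3,3:];Q=np.diag([1.,.15,.02]);R=np.array([[.03]])
X=solve_discrete_are(Ad,Bd,Q,R);K=np.linalg.solve(R+Bd.T@X@Bd,Bd.T@X@Ad)[0]
def Lref(t):
    a,w,acc=ref(s["tr"],t);return a+(acc-p1*np.sin(a)+DD*w)/p2
y=x.copy();d=s["d"];plan=[];rows=[];t=s["t"];p0=pose(d);tr=[]
for i in range(N):
    a,w,acc=ref(s["tr"],t);L=L_(d)+x[4]
    u=(Lref(t+.1)-Lref(t))/.1-K@np.array([y[0]-a,y[1]-w,L-Lref(t)])
    Ln=np.clip(L_(d)+np.clip(u*.1,-.13,.13),-.42,.42);dn=float(round(D_(Ln)))
    y=adv(y,L_(d),L_(dn),.1);d=dn;plan.append(d);rows.append([.95]+[int(v) for v in pose(d)-p0]+[0,0,0]);t+=.1;tr.append(round(y[0],3))
o=manip.get_obs()
print(f"\nclk {o['clock']:.2f} a {x[0]:.4f} w {x[1]:+.3f} p {p1:.2f} {p2:.2f} b {x[4]:+.3f} d {s['d']} z_tcp {o['position'][2]:.4f} F {np.round(o['ft_force'],1)} gw {o['grip_width']:.2f}")
print("ref",ref(s["tr"],s["t"])[0].round(3),"pred",tr,"d",plan);print(rows)
s.update(x=x.tolist(),P=P.tolist(),plan=plan,clock=o["clock"]);json.dump(s,open(f,"w"))
E
python3 c.py 5 1 -0.2501 1; python3 - <<'E'
import json;s=json.load(open('st.json'));s['plan']=[10.,25.,40.,52.,60.];json.dump(s,open('st.json','w'))
import sys;sys.argv=['x','1','0']
exec(open('c.py').read().split('f="st.json"')[0])
print([(pose(d)-pose(0)).tolist() for d in s['plan']],L_(60))
E
```

```text
z -0.2499 inn +0.0001 A 198 | 
clk 4.00 a -0.2500 w +0.000 p 6.00 3.60 b +0.000 d 0.0 z_tcp 0.2155 F [ 0.5 -0.8  0.6] gw 0.18
ref -0.25 pred [np.float64(-0.25), np.float64(-0.25), np.float64(-0.25), np.float64(-0.25), np.float64(-0.25)] d [27.0, 50.0, 64.0, 72.0, 77.0]
[[0.95, 1, -5, -27, 0, 0, 0], [0.95, 2, -6, -50, 0, 0, 0], [0.95, 2, -6, -64, 0, 0, 0], [0.95, 2, -5, -72, 0, 0, 0], [0.95, 1, -5, -77, 0, 0, 0]]
[[1, -2, -10], [1, -5, -25], [2, -6, -40], [2, -6, -52], [2, -6, -60]] 0.03831970387822678
```

Call:
step_arm([
  [0.95,1,-2,-10,0,0,0],
  [0.95,1,-5,-25,0,0,0],
  [0.95,2,-6,-40,0,0,0],
  [0.95,2,-6,-52,0,0,0],
  [0.95,2,-6,-60,0,0,0],
])

```text
clock: 4.5
position: [0.5971, -0.169, 0.1539]
ee_rot: [0.989, 0.145, -0.0, 0.001]
ft_force: [2.6, -2.9, 1.0]
grip_width: 0.18
grasp_force: 44.0
```

```bash
python3 c.py 4 2 0.033 2.5
```

```text
z -0.2505 inn -0.0005 A 198 | z -0.2500 inn -0.0000 A 198 | 
clk 4.60 a -0.2500 w +0.000 p 6.00 3.60 b +0.000 d 60.0 z_tcp 0.1539 F [ 3.1 -3.7  0.6] gw 0.18
ref -0.25 pred [np.float64(-0.25), np.float64(-0.249), np.float64(-0.247), np.float64(-0.243)] d [76.0, 86.0, 93.0, 97.0]
[[0.95, -1, 1, -16, 0, 0, 0], [0.95, -1, 2, -26, 0, 0, 0], [0.95, -1, 4, -33, 0, 0, 0], [0.95, -2, 4, -37, 0, 0, 0]]
```

Call:
step_arm([
  [0.95,-1,1,-16,0,0,0],
  [0.95,-1,2,-26,0,0,0],
  [0.95,-1,4,-33,0,0,0],
  [0.95,-2,4,-37,0,0,0],
])

```text
clock: 5.0
position: [0.5956, -0.1646, 0.1171]
ee_rot: [0.989, 0.145, 0.001, 0.001]
ft_force: [7.5, -2.6, -0.0]
grip_width: 0.184
grasp_force: 44.0
```

```bash
python3 c.py 3 2
```

```text
z -0.2501 inn -0.0068 A 198 | z -0.2502 inn -0.0010 A 197 | 
clk 5.10 a -0.2492 w +0.013 p 6.32 3.49 b -0.002 d 97.0 z_tcp 0.1172 F [ 5.3 -3.3 -0. ] gw 0.18
ref -0.234 pred [np.float64(-0.246), np.float64(-0.24), np.float64(-0.231)] d [107.0, 112.0, 114.0]
[[0.95, 0, 3, -10, 0, 0, 0], [0.95, -1, 4, -15, 0, 0, 0], [0.95, -1, 5, -17, 0, 0, 0]]
```

Call:
step_arm([
  [0.95,0,3,-10,0,0,0],
  [0.95,-1,4,-15,0,0,0],
  [0.95,-1,5,-17,0,0,0],
])

```text
clock: 5.4
position: [0.5944, -0.16, 0.1]
ee_rot: [0.989, 0.145, 0.0, 0.001]
ft_force: [4.0, -6.7, -0.7]
grip_width: 0.18
grasp_force: 43.6
```

```bash
python3 c.py 3 2
```

```text
z -0.2375 inn -0.0066 A 195 | z -0.2325 inn -0.0003 A 195 | 
clk 5.50 a -0.2268 w +0.118 p 6.27 3.40 b -0.002 d 114.0 z_tcp 0.1001 F [ 5.1 -6.5 -1.1] gw 0.18
ref -0.179 pred [np.float64(-0.214), np.float64(-0.198), np.float64(-0.181)] d [113.0, 110.0, 105.0]
[[0.95, 0, -1, 1, 0, 0, 0], [0.95, 1, -1, 4, 0, 0, 0], [0.95, 1, -3, 9, 0, 0, 0]]
```

Call:
step_arm([
  [0.95,0,-1,1,0,0,0],
  [0.95,1,-1,4,0,0,0],
  [0.95,1,-3,9,0,0,0],
])

```text
clock: 5.8
position: [0.5952, -0.1627, 0.1091]
ee_rot: [0.989, 0.145, 0.0, 0.001]
ft_force: [5.1, -4.3, -0.8]
grip_width: 0.181
grasp_force: 43.9
```

```bash
python3 c.py 3 2
```

```text
z -0.1916 inn -0.0109 A 196 | z -0.1854 inn -0.0025 A 197 | 
clk 5.90 a -0.1764 w +0.163 p 5.90 3.14 b -0.001 d 105.0 z_tcp 0.1098 F [ 3.6 -4.2  0.4] gw 0.18
ref -0.098 pred [np.float64(-0.16), np.float64(-0.142), np.float64(-0.124)] d [101.0, 96.0, 90.0]
[[0.95, 0, -1, 4, 0, 0, 0], [0.95, 1, -2, 9, 0, 0, 0], [0.95, 1, -3, 15, 0, 0, 0]]
```

Call:
step_arm([
  [0.95,0,-1,4,0,0,0],
  [0.95,1,-2,9,0,0,0],
  [0.95,1,-3,15,0,0,0],
])

```text
clock: 6.2
position: [0.5961, -0.1658, 0.1243]
ee_rot: [0.989, 0.145, -0.0, 0.001]
ft_force: [4.5, -6.6, -1.3]
grip_width: 0.186
grasp_force: 43.8
```

```bash
python3 c.py 3 2
```

```text
z -0.1211 inn +0.0027 A 201 | z -0.1094 inn +0.0025 A 196 | 
clk 6.30 a -0.1005 w +0.205 p 6.02 3.20 b +0.001 d 90.0 z_tcp 0.1250 F [ 3.8 -5.5 -0.4] gw 0.19
ref -0.021 pred [np.float64(-0.081), np.float64(-0.063), np.float64(-0.047)] d [77.0, 67.0, 60.0]
[[0.95, 0, -2, 13, 0, 0, 0], [0.95, 1, -3, 23, 0, 0, 0], [0.95, 1, -3, 30, 0, 0, 0]]
```

Call:
step_arm([
  [0.95,0,-2,13,0,0,0],
  [0.95,1,-3,23,0,0,0],
  [0.95,1,-3,30,0,0,0],
])

```text
clock: 6.6
position: [0.597, -0.1689, 0.155]
ee_rot: [0.989, 0.145, -0.0, 0.001]
ft_force: [3.6, -5.8, -0.3]
grip_width: 0.183
grasp_force: 43.9
```

```bash
python3 c.py 3 2
```

```text
z -0.0332 inn +0.0140 A 197 | z -0.0263 inn -0.0000 A 198 | 
clk 6.70 a -0.0173 w +0.178 p 6.34 3.27 b +0.016 d 60.0 z_tcp 0.1553 F [ 3.4 -7.3 -0.7] gw 0.18
ref 0.024 pred [np.float64(-0.001), np.float64(0.012), np.float64(0.022)] d [47.0, 40.0, 37.0]
[[0.95, 0, 0, 13, 0, 0, 0], [0.95, 0, 0, 20, 0, 0, 0], [0.95, 0, 0, 23, 0, 0, 0]]
```

Call:
step_arm([
  [0.95,0,0,13,0,0,0],
  [0.95,0,0,20,0,0,0],
  [0.95,0,0,23,0,0,0],
])

```text
clock: 7.0
position: [0.5969, -0.1684, 0.178]
ee_rot: [0.989, 0.145, -0.0, 0.0]
ft_force: [2.1, -5.6, -0.6]
grip_width: 0.18
grasp_force: 44.0
```

```bash
python3 c.py 3 2
```

```text
z 0.0330 inn +0.0107 A 203 | z 0.0409 inn +0.0030 A 202 | 
clk 7.10 a 0.0458 w +0.121 p 6.45 3.20 b +0.033 d 37.0 z_tcp 0.1779 F [ 2.8 -5.5  0.3] gw 0.18
ref 0.033 pred [np.float64(0.056), np.float64(0.063), np.float64(0.067)] d [26.0, 20.0, 17.0]
[[0.95, -1, 1, 11, 0, 0, 0], [0.95, -1, 2, 17, 0, 0, 0], [0.95, -1, 3, 20, 0, 0, 0]]
```

Call:
step_arm([
  [0.95,-1,1,11,0,0,0],
  [0.95,-1,2,17,0,0,0],
  [0.95,-1,3,20,0,0,0],
])

```text
clock: 7.4
position: [0.5961, -0.1658, 0.1983]
ee_rot: [0.989, 0.145, 0.0, 0.001]
ft_force: [2.0, -7.5, 0.2]
grip_width: 0.184
grasp_force: 44.0
```

```bash
python3 c.py 3 2; python3 -c "
import cv2;im=cv2.imread('last.png');cv2.imwrite('pics/f1.png',cv2.resize(im[130:185,280:360],None,fx=8,fy=8,interpolation=2))"
```

```text
z 0.0706 inn +0.0034 A 199 | z 0.0758 inn +0.0041 A 199 | 
clk 7.50 a 0.0754 w +0.022 p 6.45 3.16 b +0.038 d 17.0 z_tcp 0.1982 F [ 2.6 -6.   0.3] gw 0.18
ref 0.033 pred [np.float64(0.076), np.float64(0.075), np.float64(0.073)] d [15.0, 16.0, 18.0]
[[0.95, 0, 0, 2, 0, 0, 0], [0.95, 0, 0, 1, 0, 0, 0], [0.95, 0, -1, -1, 0, 0, 0]]
```

View pics/f1.png

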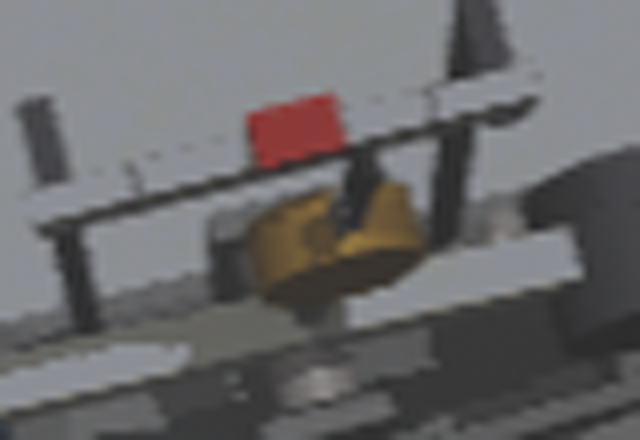

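In this crop the pointer tip is at (362,152) and the clip's lower-edge centre at (302,157), so the pointer is about 17 mm past the clip. The bob radius, and so my angle scale, was too small. I'll rescale (38 px/rad), aim for a = 0.025 and replan.

```bash
sed -i 's/307.40,42.4,210/307.40,38.0,210/' c.py; python3 - <<'E'
import json,numpy as np
s=json.load(open('st.json'));s['plan']=[];s['x']=[.113,.025,6.4,3.05,0.];s['P']=np.diag([4e-5,4e-4,.5,.15,4e-4]).tolist();s['tr']=[.11,.11,1.];s['t']=0;json.dump(s,open('st.json','w'))
E
python3 c.py 3 0 0.025 1.0
```

```text
Traceback (most recent call last):
  File "c.py", line 44, in <module>
    cv2.imwrite("last.png",im)
                           ^^
NameError: name 'im' is not defined. Did you mean: 'id'?
```

```bash
sed -i 's/^cv2.imwrite/if NI: cv2.imwrite/' c.py; python3 c.py 3 0 0.025 1.0
```

```text
clk 7.50 a 0.1130 w +0.025 p 6.40 3.05 b +0.000 d 17.0 z_tcp 0.1982 F [ 2.6 -6.   0.3] gw 0.18
ref 0.11 pred [np.float64(0.112), np.float64(0.104), np.float64(0.092)] d [-7.0, -10.0, 0.0]
[[0.95, -2, 5, 24, 0, 0, 0], [0.95, -2, 6, 27, 0, 0, 0], [0.95, -1, 3, 17, 0, 0, 0]]
```

Call:
step_arm([
  [0.95,-2,5,24,0,0,0],
  [0.95,-2,6,27,0,0,0],
  [0.95,-1,3,17,0,0,0],
])

```text
clock: 7.8
position: [0.595, -0.1621, 0.2158]
ee_rot: [0.989, 0.145, 0.0, -0.0]
ft_force: [1.4, -4.5, 0.6]
grip_width: 0.182
grasp_force: 44.0
```

```bash
python3 c.py 3 2
```

```text
z 0.0841 inn -0.0080 A 196 | z 0.0750 inn -0.0012 A 203 | 
clk 7.90 a 0.0658 w -0.204 p 6.25 3.20 b -0.003 d 0.0 z_tcp 0.2135 F [ 3.5 -5.1  1.5] gw 0.18
ref 0.083 pred [np.float64(0.046), np.float64(0.031), np.float64(0.022)] d [27.0, 54.0, 72.0]
[[0.95, 1, -5, -27, 0, 0, 0], [0.95, 2, -6, -54, 0, 0, 0], [0.95, 2, -5, -72, 0, 0, 0]]
```

Call:
step_arm([
  [0.95,1,-5,-27,0,0,0],
  [0.95,2,-6,-54,0,0,0],
  [0.95,2,-5,-72,0,0,0],
])

```text
clock: 8.2
position: [0.5968, -0.168, 0.1405]
ee_rot: [0.99, 0.144, -0.0, 0.001]
ft_force: [4.4, -4.5, 0.2]
grip_width: 0.185
grasp_force: 44.0
```

```bash
python3 c.py 3 2
```

```text
z 0.0056 inn -0.0160 A 199 | z -0.0014 inn -0.0026 A 200 | 
clk 8.30 a -0.0044 w -0.076 p 6.08 3.40 b -0.011 d 72.0 z_tcp 0.1398 F [ 4.3 -7.3  0.6] gw 0.18
ref 0.03 pred [np.float64(-0.01), np.float64(-0.014), np.float64(-0.018)] d [74.0, 58.0, 65.0]
[[0.95, 0, 0, -2, 0, 0, 0], [0.95, 0, -1, 14, 0, 0, 0], [0.95, 0, -1, 7, 0, 0, 0]]
```

```bash
python3 - <<'E'
import json
s=json.load(open('st.json'));s['plan']=[];s['tr']=[.025,.025,1.];s['t']=2;json.dump(s,open('st.json','w'))
E
python3 c.py 3 0
```

```text
clk 8.30 a -0.0044 w -0.076 p 6.08 3.40 b -0.011 d 72.0 z_tcp 0.1398 F [ 4.3 -7.3  0.6] gw 0.18
ref 0.025 pred [np.float64(-0.01), np.float64(-0.012), np.float64(-0.012)] d [74.0, 73.0, 71.0]
[[0.95, 0, 0, -2, 0, 0, 0], [0.95, 0, 0, -1, 0, 0, 0], [0.95, 0, 0, 1, 0, 0, 0]]
```

Call:
step_arm([
  [0.95,0,0,-2,0,0,0],
  [0.95,0,0,-1,0,0,0],
  [0.95,0,0,1,0,0,0],
])

```text
clock: 8.6
position: [0.5968, -0.1681, 0.1429]
ee_rot: [0.99, 0.144, -0.0, 0.001]
ft_force: [3.6, -7.1, -0.9]
grip_width: 0.186
grasp_force: 43.8
```

```bash
python3 c.py 3 2
```

```text
z -0.0066 inn +0.0054 A 198 | z -0.0083 inn -0.0030 A 194 | 
clk 8.70 a -0.0050 w +0.045 p 6.09 3.43 b -0.007 d 71.0 z_tcp 0.1432 F [ 3.2 -7.3 -0.8] gw 0.18
ref 0.025 pred [np.float64(-0.0), np.float64(0.005), np.float64(0.009)] d [64.0, 59.0, 55.0]
[[0.95, 0, -1, 7, 0, 0, 0], [0.95, 0, -1, 12, 0, 0, 0], [0.95, 0, -1, 16, 0, 0, 0]]
```

Call:
step_arm([
  [0.95,0,-1,7,0,0,0],
  [0.95,0,-1,12,0,0,0],
  [0.95,0,-1,16,0,0,0],
])

```text
clock: 9.0
position: [0.597, -0.169, 0.1594]
ee_rot: [0.989, 0.145, -0.0, 0.001]
ft_force: [4.4, -6.4, -0.2]
grip_width: 0.183
grasp_force: 43.9
```

```bash
python3 c.py 4 2
```

```text
z 0.0104 inn +0.0009 A 198 | z 0.0134 inn +0.0007 A 200 | 
clk 9.10 a 0.0155 w +0.049 p 6.08 3.44 b -0.006 d 55.0 z_tcp 0.1596 F [ 3.8 -6.5 -0.4] gw 0.18
ref 0.025 pred [np.float64(0.02), np.float64(0.024), np.float64(0.026), np.float64(0.028)] d [51.0, 48.0, 46.0, 45.0]
[[0.95, 0, 0, 4, 0, 0, 0], [0.95, 0, 0, 7, 0, 0, 0], [0.95, 0, 0, 9, 0, 0, 0], [0.95, 0, 0, 10, 0, 0, 0]]
```

Innovations are now small, so the model fits well.

Call:
step_arm([
  [0.95,0,0,4,0,0,0],
  [0.95,0,0,7,0,0,0],
  [0.95,0,0,9,0,0,0],
  [0.95,0,0,10,0,0,0],
])

```text
clock: 9.5
position: [0.597, -0.1688, 0.1692]
ee_rot: [0.989, 0.145, -0.0, 0.0]
ft_force: [3.2, -5.6, 0.5]
grip_width: 0.182
grasp_force: 44.0
```

```bash
python3 c.py 5 2; python3 -c "
import cv2;im=cv2.imread('last.png');cv2.imwrite('pics/f2.png',cv2.resize(im[130:185,280:360],None,fx=8,fy=8,interpolation=2))"
```

```text
z 0.0353 inn +0.0075 A 199 | z 0.0368 inn +0.0011 A 204 | 
clk 9.60 a 0.0375 w +0.021 p 6.05 3.46 b -0.002 d 45.0 z_tcp 0.1692 F [ 2.9 -6.3 -0. ] gw 0.18
ref 0.025 pred [np.float64(0.039), np.float64(0.04), np.float64(0.039), np.float64(0.039), np.float64(0.038)] d [43.0, 42.0, 42.0, 43.0, 44.0]
[[0.95, 0, 0, 2, 0, 0, 0], [0.95, 0, 0, 3, 0, 0, 0], [0.95, 0, 0, 3, 0, 0, 0], [0.95, 0, 0, 2, 0, 0, 0], [0.95, 0, 0, 1, 0, 0, 0]]
```

View pics/f2.png

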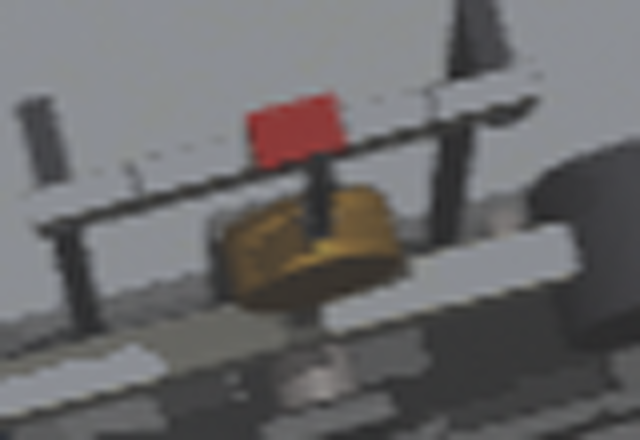

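In this crop the pointer tip is at (318,158), directly under the clip's middle at about (302,157), so it's about 3 mm off centre. The float counts; I'll keep steadying.

Call:
step_arm([
  [0.95,0,0,2,0,0,0],
  [0.95,0,0,3,0,0,0],
  [0.95,0,0,3,0,0,0],
  [0.95,0,0,2,0,0,0],
  [0.95,0,0,1,0,0,0],
])

```text
clock: 10.1
position: [0.597, -0.1689, 0.1701]
ee_rot: [0.989, 0.145, -0.0, 0.0]
ft_force: [2.2, -5.9, 0.4]
grip_width: 0.183
grasp_force: 44.1
```

```bash
python3 c.py 4 2
```

```text
z 0.0441 inn +0.0063 A 203 | z 0.0460 inn +0.0025 A 200 | 
clk 10.20 a 0.0448 w +0.002 p 6.10 3.45 b -0.000 d 44.0 z_tcp 0.1700 F [ 2.8 -5.9  0.7] gw 0.18
ref 0.025 pred [np.float64(0.045), np.float64(0.044), np.float64(0.043), np.float64(0.042)] d [42.0, 42.0, 42.0, 42.0]
[[0.95, 0, 0, 2, 0, 0, 0], [0.95, 0, 0, 2, 0, 0, 0], [0.95, 0, 0, 2, 0, 0, 0], [0.95, 0, 0, 2, 0, 0, 0]]
```

```bash
sed -i 's/.003,.001,4e-6/.003,.001,3e-4/' c.py; python3 - <<'E'
import json
s=json.load(open('st.json'));s['plan']=[];s['tr']=[.015,.015,1.];s['t']=2;s['x'][4]=.015;s['x'][1]=.015;s['P'][4][4]+=2e-4;json.dump(s,open('st.json','w'))
E
python3 c.py 4 0
```

```text
clk 10.20 a 0.0448 w +0.015 p 6.10 3.45 b +0.015 d 44.0 z_tcp 0.1700 F [ 2.8 -5.9  0.7] gw 0.18
ref 0.015 pred [np.float64(0.046), np.float64(0.046), np.float64(0.045), np.float64(0.043)] d [39.0, 37.0, 36.0, 36.0]
[[0.95, 0, 0, 5, 0, 0, 0], [0.95, 0, 0, 7, 0, 0, 0], [0.95, 0, 0, 8, 0, 0, 0], [0.95, 0, 0, 8, 0, 0, 0]]
```

Call:
step_arm([
  [0.95,0,0,5,0,0,0],
  [0.95,0,0,7,0,0,0],
  [0.95,0,0,8,0,0,0],
  [0.95,0,0,8,0,0,0],
])

```text
clock: 10.6
position: [0.5969, -0.1684, 0.1782]
ee_rot: [0.989, 0.145, -0.0, 0.0]
ft_force: [2.9, -5.2, 1.3]
grip_width: 0.182
grasp_force: 44.1
```

```bash
python3 c.py 4 2
```

```text
z 0.0367 inn -0.0062 A 202 | z 0.0348 inn -0.0009 A 200 | 
clk 10.70 a 0.0330 w -0.047 p 6.02 3.46 b +0.008 d 36.0 z_tcp 0.1781 F [ 3.1 -5.4  0.2] gw 0.18
ref 0.015 pred [np.float64(0.028), np.float64(0.024), np.float64(0.021), np.float64(0.018)] d [41.0, 45.0, 47.0, 49.0]
[[0.95, 0, 0, -5, 0, 0, 0], [0.95, 0, 0, -9, 0, 0, 0], [0.95, 0, 0, -11, 0, 0, 0], [0.95, 0, 0, -13, 0, 0, 0]]
```

Call:
step_arm([
  [0.95,0,0,-5,0,0,0],
  [0.95,0,0,-9,0,0,0],
  [0.95,0,0,-11,0,0,0],
  [0.95,0,0,-13,0,0,0],
])

```text
clock: 11.1
position: [0.597, -0.1689, 0.1651]
ee_rot: [0.989, 0.145, -0.0, 0.001]
ft_force: [4.3, -7.0, 0.1]
grip_width: 0.18
grasp_force: 43.9
```

```bash
python3 c.py 4 2
```

```text
z 0.0133 inn -0.0049 A 200 | z 0.0111 inn -0.0006 A 195 | 
clk 11.20 a 0.0097 w -0.034 p 6.03 3.46 b +0.002 d 49.0 z_tcp 0.1650 F [ 2.9 -6.2 -0.1] gw 0.18
ref 0.015 pred [np.float64(0.007), np.float64(0.005), np.float64(0.004), np.float64(0.004)] d [52.0, 54.0, 55.0, 55.0]
[[0.95, 0, 0, -3, 0, 0, 0], [0.95, 0, 0, -5, 0, 0, 0], [0.95, 0, 0, -6, 0, 0, 0], [0.95, 0, 0, -6, 0, 0, 0]]
```

Call:
step_arm([
  [0.95,0,0,-3,0,0,0],
  [0.95,0,0,-5,0,0,0],
  [0.95,0,0,-6,0,0,0],
  [0.95,0,0,-6,0,0,0],
])

```text
clock: 11.6
position: [0.597, -0.169, 0.1591]
ee_rot: [0.989, 0.145, -0.0, 0.001]
ft_force: [3.4, -6.5, 0.3]
grip_width: 0.183
grasp_force: 43.9
```

```bash
python3 c.py 5 2
```

```text
z -0.0031 inn -0.0072 A 198 | z -0.0017 inn +0.0015 A 196 | 
clk 11.70 a -0.0027 w -0.006 p 6.07 3.46 b -0.004 d 55.0 z_tcp 0.1592 F [ 2.5 -6.8 -0.3] gw 0.18
ref 0.015 pred [np.float64(-0.003), np.float64(-0.003), np.float64(-0.002), np.float64(-0.0), np.float64(0.001)] d [56.0, 57.0, 57.0, 56.0, 55.0]
[[0.95, 0, 0, -1, 0, 0, 0], [0.95, 0, 0, -2, 0, 0, 0], [0.95, 0, 0, -2, 0, 0, 0], [0.95, 0, 0, -1, 0, 0, 0], [0.95, 0, 0, 0, 0, 0, 0]]
```

Call:
step_arm([
  [0.95,0,0,-1,0,0,0],
  [0.95,0,0,-2,0,0,0],
  [0.95,0,0,-2,0,0,0],
  [0.95,0,0,-1,0,0,0],
  [0.95,0,0,0,0,0,0],
])

```text
clock: 12.2
position: [0.597, -0.1689, 0.1592]
ee_rot: [0.989, 0.145, -0.0, 0.001]
ft_force: [4.0, -6.7, -0.3]
grip_width: 0.178
grasp_force: 43.8
```

```bash
sed -i 's/R=np.array(\[\[.03\]\])/R=np.array([[.012]])/' c.py; python3 c.py 4 2 0.025 0.3
```

```text
z -0.0004 inn -0.0013 A 199 | z 0.0012 inn +0.0010 A 199 | 
clk 12.30 a 0.0013 w +0.013 p 6.07 3.46 b -0.005 d 55.0 z_tcp 0.1593 F [ 3.6 -6.4  0.3] gw 0.18
ref 0.015 pred [np.float64(0.006), np.float64(0.014), np.float64(0.021), np.float64(0.03)] d [82.0, 55.0, 70.0, 53.0]
[[0.95, -1, 2, -27, 0, 0, 0], [0.95, 0, 0, 0, 0, 0, 0], [0.95, 0, 0, -15, 0, 0, 0], [0.95, 0, 0, 2, 0, 0, 0]]
```

```bash
python3 - <<'E'
import json
s=json.load(open('st.json'));s['plan']=[];s['tr']=[.025,.025,1.];s['t']=2;json.dump(s,open('st.json','w'))
E
python3 c.py 4 0
```

```text
clk 12.30 a 0.0013 w +0.013 p 6.07 3.46 b -0.005 d 55.0 z_tcp 0.1593 F [ 3.6 -6.4  0.3] gw 0.18
ref 0.025 pred [np.float64(0.003), np.float64(0.005), np.float64(0.007), np.float64(0.009)] d [56.0, 56.0, 55.0, 54.0]
[[0.95, 0, 0, -1, 0, 0, 0], [0.95, 0, 0, -1, 0, 0, 0], [0.95, 0, 0, 0, 0, 0, 0], [0.95, 0, 0, 1, 0, 0, 0]]
```

Call:
step_arm([
  [0.95,0,0,-1,0,0,0],
  [0.95,0,0,-1,0,0,0],
  [0.95,0,0,0,0,0,0],
  [0.95,0,0,1,0,0,0],
])

```text
clock: 12.7
position: [0.597, -0.169, 0.1602]
ee_rot: [0.989, 0.145, -0.0, 0.001]
ft_force: [2.9, -6.0, 0.0]
grip_width: 0.184
grasp_force: 43.8
```

```bash
python3 c.py 5 2
```

```text
z 0.0127 inn +0.0040 A 198 | z 0.0149 inn +0.0009 A 200 | 
clk 12.80 a 0.0163 w +0.036 p 6.07 3.46 b +0.000 d 54.0 z_tcp 0.1603 F [ 3.8 -6.4  0.3] gw 0.18
ref 0.025 pred [np.float64(0.02), np.float64(0.022), np.float64(0.024), np.float64(0.025), np.float64(0.025)] d [50.0, 48.0, 46.0, 46.0, 46.0]
[[0.95, 0, 0, 4, 0, 0, 0], [0.95, 0, 0, 6, 0, 0, 0], [0.95, 0, 0, 8, 0, 0, 0], [0.95, 0, 0, 8, 0, 0, 0], [0.95, 0, 0, 8, 0, 0, 0]]
```

Call:
step_arm([
  [0.95,0,0,4,0,0,0],
  [0.95,0,0,6,0,0,0],
  [0.95,0,0,8,0,0,0],
  [0.95,0,0,8,0,0,0],
  [0.95,0,0,8,0,0,0],
])

```text
clock: 13.3
position: [0.597, -0.1689, 0.1683]
ee_rot: [0.989, 0.145, -0.0, 0.0]
ft_force: [3.4, -6.9, -0.7]
grip_width: 0.181
grasp_force: 44.1
```

```bash
python3 c.py 5 2
```

```text
z 0.0306 inn +0.0053 A 201 | z 0.0313 inn +0.0002 A 202 | 
clk 13.40 a 0.0319 w +0.012 p 6.09 3.46 b +0.005 d 46.0 z_tcp 0.1683 F [ 2.9 -7.   0.4] gw 0.18
ref 0.025 pred [np.float64(0.033), np.float64(0.033), np.float64(0.033), np.float64(0.032), np.float64(0.031)] d [44.0, 43.0, 43.0, 44.0, 44.0]
[[0.95, 0, 0, 2, 0, 0, 0], [0.95, 0, 0, 3, 0, 0, 0], [0.95, 0, 0, 3, 0, 0, 0], [0.95, 0, 0, 2, 0, 0, 0], [0.95, 0, 0, 2, 0, 0, 0]]
```

Call:
step_arm([
  [0.95,0,0,2,0,0,0],
  [0.95,0,0,3,0,0,0],
  [0.95,0,0,3,0,0,0],
  [0.95,0,0,2,0,0,0],
  [0.95,0,0,2,0,0,0],
])

```text
clock: 13.9
position: [0.597, -0.1688, 0.1701]
ee_rot: [0.989, 0.145, -0.0, 0.0]
ft_force: [2.9, -6.1, 1.2]
grip_width: 0.181
grasp_force: 44.1
```

```bash
python3 c.py 5 2
```

```text
z 0.0315 inn +0.0001 A 201 | z 0.0311 inn -0.0000 A 202 | 
clk 14.00 a 0.0307 w -0.009 p 6.09 3.46 b +0.005 d 44.0 z_tcp 0.1702 F [ 3.1 -6.6  0.4] gw 0.18
ref 0.025 pred [np.float64(0.03), np.float64(0.029), np.float64(0.029), np.float64(0.028), np.float64(0.028)] d [45.0, 46.0, 46.0, 46.0, 46.0]
[[0.95, 0, 0, -1, 0, 0, 0], [0.95, 0, 0, -2, 0, 0, 0], [0.95, 0, 0, -2, 0, 0, 0], [0.95, 0, 0, -2, 0, 0, 0], [0.95, 0, 0, -2, 0, 0, 0]]
```

Call:
step_arm([
  [0.95,0,0,-1,0,0,0],
  [0.95,0,0,-2,0,0,0],
  [0.95,0,0,-2,0,0,0],
  [0.95,0,0,-2,0,0,0],
  [0.95,0,0,-2,0,0,0],
])

```text
clock: 14.5
position: [0.597, -0.1689, 0.1682]
ee_rot: [0.989, 0.145, -0.0, 0.0]
ft_force: [3.7, -6.2, 0.1]
grip_width: 0.181
grasp_force: 44.1
```

```bash
python3 c.py 5 2
```

```text
z 0.0266 inn -0.0013 A 198 | z 0.0265 inn +0.0002 A 199 | 
clk 14.60 a 0.0261 w -0.007 p 6.09 3.46 b +0.004 d 46.0 z_tcp 0.1682 F [ 3.7 -6.3  0.1] gw 0.19
ref 0.025 pred [np.float64(0.026), np.float64(0.025), np.float64(0.025), np.float64(0.025), np.float64(0.024)] d [47.0, 47.0, 47.0, 47.0, 47.0]
[[0.95, 0, 0, -1, 0, 0, 0], [0.95, 0, 0, -1, 0, 0, 0], [0.95, 0, 0, -1, 0, 0, 0], [0.95, 0, 0, -1, 0, 0, 0], [0.95, 0, 0, -1, 0, 0, 0]]
```

Call:
step_arm([
  [0.95,0,0,-1,0,0,0],
  [0.95,0,0,-1,0,0,0],
  [0.95,0,0,-1,0,0,0],
  [0.95,0,0,-1,0,0,0],
  [0.95,0,0,-1,0,0,0],
])

```text
clock: 15.1
position: [0.597, -0.1689, 0.1673]
ee_rot: [0.989, 0.145, -0.0, 0.001]
ft_force: [5.0, -6.4, -0.4]
grip_width: 0.182
grasp_force: 44.1
```

```bash
python3 c.py 5 2 -0.245 3.2
```

```text
z 0.0238 inn -0.0005 A 198 | z 0.0241 inn +0.0004 A 199 | 
clk 15.20 a 0.0237 w -0.003 p 6.09 3.46 b +0.003 d 47.0 z_tcp 0.1672 F [ 3.5 -5.3  0.2] gw 0.19
ref 0.025 pred [np.float64(0.023), np.float64(0.022), np.float64(0.02), np.float64(0.018), np.float64(0.015)] d [45.0, 44.0, 43.0, 42.0, 41.0]
[[0.95, 0, 0, 2, 0, 0, 0], [0.95, 0, 0, 3, 0, 0, 0], [0.95, 0, 0, 4, 0, 0, 0], [0.95, 0, 0, 5, 0, 0, 0], [0.95, 0, 0, 6, 0, 0, 0]]
```

Call:
step_arm([
  [0.95,0,0,2,0,0,0],
  [0.95,0,0,3,0,0,0],
  [0.95,0,0,4,0,0,0],
  [0.95,0,0,5,0,0,0],
  [0.95,0,0,6,0,0,0],
])

```text
clock: 15.7
position: [0.597, -0.1687, 0.1732]
ee_rot: [0.989, 0.145, -0.0, 0.0]
ft_force: [2.4, -4.9, -0.4]
grip_width: 0.184
grasp_force: 44.0
```

```bash
python3 c.py 4 2
```

```text
z 0.0163 inn +0.0013 A 199 | z 0.0121 inn -0.0023 A 200 | 
clk 15.80 a 0.0109 w -0.047 p 6.09 3.46 b +0.003 d 41.0 z_tcp 0.1733 F [ 3.5 -6.1  1.4] gw 0.18
ref 0.012 pred [np.float64(0.006), np.float64(-0.001), np.float64(-0.009), np.float64(-0.017)] d [40.0, 40.0, 41.0, 42.0]
[[0.95, 0, 0, 1, 0, 0, 0], [0.95, 0, 0, 1, 0, 0, 0], [0.95, 0, 0, 0, 0, 0, 0], [0.95, 0, 0, -1, 0, 0, 0]]
```

Call:
step_arm([
  [0.95,0,0,1,0,0,0],
  [0.95,0,0,1,0,0,0],
  [0.95,0,0,0,0,0,0],
  [0.95,0,0,-1,0,0,0],
])

```text
clock: 16.2
position: [0.597, -0.1687, 0.1722]
ee_rot: [0.989, 0.145, -0.0, 0.0]
ft_force: [3.7, -6.0, -0.3]
grip_width: 0.184
grasp_force: 44.1
```

```bash
python3 c.py 4 2
```

```text
z -0.0111 inn +0.0062 A 202 | z -0.0207 inn -0.0053 A 195 | 
clk 16.30 a -0.0231 w -0.097 p 6.09 3.46 b +0.005 d 42.0 z_tcp 0.1721 F [ 3.4 -5.9  0.7] gw 0.18
ref -0.036 pred [np.float64(-0.033), np.float64(-0.045), np.float64(-0.058), np.float64(-0.071)] d [42.0, 44.0, 46.0, 49.0]
[[0.95, 0, 0, 0, 0, 0, 0], [0.95, 0, 0, -2, 0, 0, 0], [0.95, 0, 0, -4, 0, 0, 0], [0.95, 0, 0, -7, 0, 0, 0]]
```

Call:
step_arm([
  [0.95,0,0,0,0,0,0],
  [0.95,0,0,-2,0,0,0],
  [0.95,0,0,-4,0,0,0],
  [0.95,0,0,-7,0,0,0],
])

```text
clock: 16.7
position: [0.597, -0.1689, 0.1653]
ee_rot: [0.989, 0.145, -0.0, 0.001]
ft_force: [3.1, -7.4, -0.1]
grip_width: 0.182
grasp_force: 44.1
```

```bash
python3 c.py 4 2
```

```text
z -0.0831 inn -0.0118 A 199 | z -0.0920 inn -0.0007 A 197 | 
clk 16.80 a -0.1011 w -0.192 p 6.26 3.49 b -0.006 d 49.0 z_tcp 0.1650 F [ 3.5 -6.9  1.3] gw 0.19
ref -0.11 pred [np.float64(-0.12), np.float64(-0.137), np.float64(-0.152), np.float64(-0.165)] d [63.0, 72.0, 78.0, 82.0]
[[0.95, 0, 0, -14, 0, 0, 0], [0.95, 0, 1, -23, 0, 0, 0], [0.95, -1, 1, -29, 0, 0, 0], [0.95, -1, 2, -33, 0, 0, 0]]
```

Call:
step_arm([
  [0.95,0,0,-14,0,0,0],
  [0.95,0,1,-23,0,0,0],
  [0.95,-1,1,-29,0,0,0],
  [0.95,-1,2,-33,0,0,0],
])

```text
clock: 17.2
position: [0.5964, -0.1669, 0.1318]
ee_rot: [0.989, 0.145, 0.0, 0.001]
ft_force: [5.3, -7.0, 0.0]
grip_width: 0.181
grasp_force: 43.8
```

```bash
python3 c.py 3 2
```

```text
z -0.1701 inn -0.0051 A 201 | z -0.1764 inn +0.0003 A 195 | 
clk 17.30 a -0.1831 w -0.131 p 6.35 3.49 b -0.009 d 82.0 z_tcp 0.1317 F [ 5.2 -6.9  0.8] gw 0.18
ref -0.184 pred [np.float64(-0.195), np.float64(-0.205), np.float64(-0.213)] d [89.0, 92.0, 94.0]
[[0.95, 0, 1, -7, 0, 0, 0], [0.95, 0, 1, -10, 0, 0, 0], [0.95, 0, 2, -12, 0, 0, 0]]
```

Call:
step_arm([
  [0.95,0,1,-7,0,0,0],
  [0.95,0,1,-10,0,0,0],
  [0.95,0,2,-12,0,0,0],
])

```text
clock: 17.6
position: [0.5958, -0.1649, 0.1197]
ee_rot: [0.989, 0.145, -0.0, 0.001]
ft_force: [3.5, -7.8, -0.8]
grip_width: 0.182
grasp_force: 43.8
```

```bash
python3 c.py 3 2
```

```text
z -0.2160 inn -0.0030 A 208 | z -0.2209 inn -0.0012 A 205 | 
clk 17.70 a -0.2243 w -0.075 p 6.40 3.48 b -0.011 d 94.0 z_tcp 0.1197 F [ 4.5 -6.7  0.1] gw 0.18
ref -0.225 pred [np.float64(-0.231), np.float64(-0.236), np.float64(-0.239)] d [98.0, 100.0, 101.0]
[[0.95, -1, 1, -4, 0, 0, 0], [0.95, -1, 1, -6, 0, 0, 0], [0.95, -1, 1, -7, 0, 0, 0]]
```

Call:
step_arm([
  [0.95,-1,1,-4,0,0,0],
  [0.95,-1,1,-6,0,0,0],
  [0.95,-1,1,-7,0,0,0],
])

```text
clock: 18.0
position: [0.5954, -0.1635, 0.113]
ee_rot: [0.989, 0.145, 0.0, 0.001]
ft_force: [5.7, -5.6, -0.6]
grip_width: 0.179
grasp_force: 43.9
```

```bash
python3 c.py 3 2
```

```text
z -0.2445 inn -0.0057 A 200 | z -0.2460 inn +0.0000 A 199 | 
clk 18.10 a -0.2478 w -0.033 p 6.45 3.47 b -0.014 d 101.0 z_tcp 0.1130 F [ 4.7 -6.1 -1.7] gw 0.18
ref -0.243 pred [np.float64(-0.25), np.float64(-0.25), np.float64(-0.25)] d [103.0, 101.0, 99.0]
[[0.95, 0, 1, -2, 0, 0, 0], [0.95, 0, 0, 0, 0, 0, 0], [0.95, 0, 0, 2, 0, 0, 0]]
```

The head is down softly. Next I'll ease the lever back to its relaxed height.

Call:
step_arm([
  [0.95,0,0,1,0,0,0],
  [0.95,0,0,4,0,0,0],
  [0.95,0,-1,9,0,0,0],
  [0.95,1,-3,17,0,0,0],
  [0.95,2,-4,27,0,0,0],
  [0.95,2,-5,38,0,0,0],
  [0.95,2,-5,49,0,0,0],
  [0.95,2,-5,60,0,0,0],
  [0.95,2,-5,70,0,0,0],
  [0.95,1,-3,80,0,0,0],
])

```text
clock: 19.1
position: [0.5963, -0.1665, 0.1939]
ee_rot: [0.989, 0.145, 0.0, 0.0]
ft_force: [4.8, -6.6, 2.1]
grip_width: 0.184
grasp_force: 44.0
```

Call:
step_arm([
  [0.95,0,2,8,0,0,0],
  [0.95,-1,3,15,0,0,0],
  [0.95,-1,4,19,0,0,0],
  [0.95,-1,4,21,0,0,0],
  [0.95,-1,4,21,0,0,0],
  [0.95,-1,4,21,0,0,0],
])

```text
clock: 19.7
position: [0.5951, -0.1623, 0.2148]
ee_rot: [0.989, 0.145, -0.0, 0.0]
ft_force: [2.4, -5.2, 2.2]
grip_width: 0.182
grasp_force: 44.2
```

```bash
python3 - <<'E'
from h import *
print(hull(manip.camera("top")["image"]));o=manip.get_obs();print(o["clock"],o["position"],o["ft_force"])
E
```

```text
(array([307.39544706, 162.68220885]), 198.56944444444446)
19.75 [ 0.5950966  -0.16235081  0.2147872 ] [ 2.26108281 -5.09554935  1.91431486]
```

The head is shut again, with the bob back at its starting pixel. Releasing slowly and withdrawing straight up.

Call:
step_arm([
  [0.75,0,0,0,0,0,0],
  [0.7,0,0,0,0,0,0],
  [0.5,0,0,0,0,0,0],
  [0.3,0,0,0,0,0,0],
  [0,0,0,0,0,0,0],
  [0,0,0,0,0,0,0],
  [0,0,0,0,0,0,0],
  [0,0,0,0,0,0,0],
], grip_force=20)

```text
clock: 20.55
position: [0.595, -0.1623, 0.2155]
ee_rot: [0.989, 0.145, 0.0, 0.0]
ft_force: [-0.2, -0.1, -0.7]
grip_width: 1.002
grasp_force: 0.0
```

Call:
step_arm([
  [0,0,0,15,0,0,0],
  [0,0,0,35,0,0,0],
  [0,0,0,60,0,0,0],
  [0,0,0,90,0,0,0],
  [0,0,0,120,0,0,0],
  [0,0,0,140,0,0,0],
  [0,0,0,140,0,0,0],
  [0,0,0,140,0,0,0],
  [0,0,0,140,0,0,0],
  [0,0,0,140,0,0,0],
])

```text
clock: 21.55
position: [0.5947, -0.1621, 0.3546]
ee_rot: [0.989, 0.145, -0.001, -0.0]
ft_force: [0.1, -0.3, 0.3]
grip_width: 0.997
grasp_force: 0.0
```

```bash
python3 - <<'E'
from h import *
i=manip.camera("top")["image"];print(hull(i));S=manip.camera("side")["image"]
cv2.imwrite("pics/end.png",np.hstack([cv2.resize(S[120:320,280:460],(400,444)),cv2.resize(i[110:310,285:465],(400,444))]))
E
```

```text
(array([307.34569448, 162.69893195]), 196.38888888888889)
```

View pics/end.png

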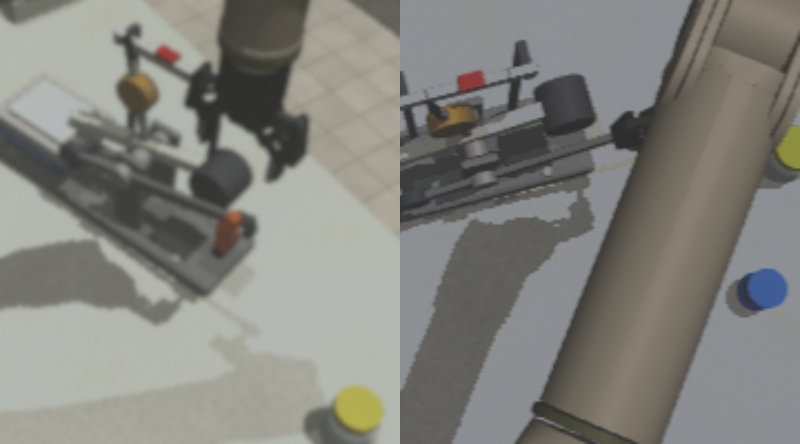

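The picture shows the press shut, the tab free at (228,230) with the gripper well above it, and the spool (765,290) and jar standing where they were. Handing in.

```bash
python3 -c "
from workcell import manip
print(manip.hand_in())"
```

```text
the job is handed in; nothing more can be done
None
```

By my camera tracking, the pointer stayed within the clip's width from about 8.2 s to 16 s. The head was then lowered softly onto the pad, the lever was let go and the job handed in at about 21.6 s; the hand-in returned no verdict.

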